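# Snap the casting mould shut with the pliers

### The arm

A 6-joint arm with a two-finger parallel gripper is mounted at the origin on the work surface. World frame = base frame: x ahead of the robot, y to its left, z up, the work surface at z = 0. Lengths are in m, angles in rad, forces in N, time in s.
With the tool pointing down it reaches from about 0.35 to 0.975 m from the base axis. Payload 4.9 kg.
Tool frame: the origin (TCP) lies midway between the tips of the shut fingers; the grasp point (between the pads) lies 19 mm behind it; z points along the fingers, y is the direction in which the jaws open and shut (so a half turn about z gives the same grasp; the last joint's range is limited). The gripper opens to 85 mm and grips with 20 to 120 N. Pads are 22 mm wide; open, the fingers measure 114 mm over their backs; the gripper's body (76 mm by 85 mm) begins 54 mm behind the grasp point. The pads swing forward as they close: fully open they stand 13 mm farther back than shut.
Start: joints at [1.158, 0.053, 1.613, -0, 1.476, -0.119], TCP at [0.181, 0.598, 0.231] pointing down, gripper open.
Joint ranges: [-3.01, 3.01], [-1.01, 2.22], [0.06, 2.58], [-1.02, 4.17], [0.09, 2.62], [-3.14, 3.14]. Speed limits (rad/s): [2.57, 2.57, 3.14, 3.14, 3.14, 3.14].

### API

Orientations are given as a unit quaternion [w, x, y, z].
In Python, from plant import manip, cams gives the robot as it stands.
- The arm moves only by the tool jog_arm, never from a script. Its argument "targets" is a list of rows, each a list of 4 numbers: the shift along the tool's x, y, z in m, then the turn about the tool's z in degrees. A call has 1 to 5 rows; each row is the pose to reach, as a shift and turn from the pose commanded when the call began, along the tool's axes at that moment; what a row does not reach only later rows make up. A row lasts 1/12 s, in which the tool goes at most 41.7 mm and 7.16 degrees, less where a joint would pass 70% of its speed; a pose out of reach is approached as far as the arm can. A call with a gripper value outside its range is refused whole. "fingers" is the opening, from 0 (shut) to 1 (fully open), set as the call begins (left out, the last holds). The fingers move at their own pace and stop on an object; the grip force is fixed at half the most. Time passes only in rows, so rows that repeat a pose let the fingers close. It gives the time, the measured TCP pose, the force and the opening at its end, in the units of the state.
- manip.state(): the state, without advancing time (a new reading comes with each control period).
- cams.grab_frame(name): name is "scene" or "top" or "wrist"; returns the picture (420x560x3 uint8, red, green, blue); there is no depth.
- cams.get_calibration(name): a dict with "camera_matrix" (3x3 intrinsics, pixels), "distortion" ([k1, k2, p1, p2, k3] as OpenCV has them; the pictures are not rectified), "cam_to_world" (4x4, takes a point from camera to world coordinates). Camera axes: x right, y up, looking along -z (the intrinsics and any distortion apply to the point x, -y, -z); pixel columns grow to the right and rows downward; lengths in m; the calibration is good to about 2 mm. A picture is of the moment at which its call begins: read the wrist's pose just before it. get_calibration takes no time and is no camera call; for the wrist camera it gives the pose at the moment of the call.
- manip.job_done(): hands the job in, once; it reports no verdict.
The state is a dict: "time": time; "joint_pos": joint angles; "joint_vel": joint speeds; "joint_efforts": joint torques, N m; "tool_pos": TCP position; "tool_rot": TCP orientation; "contact_force": force on the tool from outside, world axes, zero at the start; "ft_torque": the same for the moment, N m; "gripper_width": opening from 0.0 (shut) to 1.0 (fully open).
Only numpy, scipy, OpenCV 4.12 (cv2) and the standard library are available. Lean on these libraries where they do the work, as an engineer would, in place of code of your own. Each camera call takes 0.05 s, during which the arm holds its last target. There are 200 camera calls.

### The job

Take the pliers from their wooden rest, put their open jaws around the two upright lugs on top of the plaster mould and squeeze until the clasp snaps and stays shut; only the pliers, not the fingers, may touch the mould. Then lay the pliers flat across both bars of the rest again and let go, leaving the mould about where it stood and everything else alone.

Things in the scene. Friction and masses are not known exactly. Their poses are not given: they have to be found in the camera images.
- mould: Loose two-part white plaster mould, about 0.7 kg, on its board (140 x 150 x 12 mm). Origin: centre of the board's underside; z up, x along the parting line, y across it; the -x end faces the robot. Halves 90 (x) x 45 (y) x 50 mm, top at z = 62 mm. The -y half is fixed to the board, the +y half slides. On top, at x = 0, a snap clasp: one upright lug per half and a brass stud between.
- clasp (a point): Point midway between the two lugs while the clasp is open, at the height where the jaws should bear on them: in the mould's frame x = 0, y = 5 mm, z = 84 mm. The space around the lugs above the plaster is clear for jaws coming from above or from the -x end.
- lug_fixed: Upright steel post, 12 mm in diameter with a red cap, on the fixed half; centre line at x = 0, y = -13 mm in the mould's frame, bare from z = 66 to its top at 104 mm. (Its listed origin is the mould's origin.)
- lug_moving: The same post on the sliding half: y = +23 mm in the mould's frame when open, +13 mm when snapped. So the posts measure 48 mm over their outsides when open, 38 mm when snapped. (Its listed origin lies at the mould's origin plus 10 mm along y when open, 0 when snapped.)
- mould_half (a joint): Travel of the sliding half in m: 0 = open, 10 mm gap; 0.010 = shut, stud snapped. The stud resists with about 7 N across the posts, passes its hump near 0.005, then pulls in and holds by itself; short of the hump a soft spring parts the halves again. A one-sided push of about 4 N slides the whole mould, so squeeze the posts from both sides.
- pliers: Pliers, green handles, steel jaws, 205 mm long, 14 mm thick, 0.24 kg, lying flat, sprung wide open. Origin: underside at the pivot; x to the jaws, z the hinge axis (up). Open, the handles run parallel to x from -124 to -32 mm, outsides at y = +-33 mm (66 mm over both). Centre of mass at x = -58 mm. The frame belongs to the +y handle's arm and turns 0.19 rad when squeezed shut.
- pliers_grip (a point): Where to take the pliers: midway between the open handles, x = -70 mm, at mid-thickness (z = 7 mm). Gripping across both handles here closes them: they stay open up to about 8 N, shut empty with 11 N, and need about 18 N (22 to 30 N is safe) to snap the clasp. A light grip of 5 to 7 N, or stopping the fingers at 64 to 66 mm, carries them open.
- pliers_jaw (a point): Midway between the open jaws where the lugs should stand: x = +60 mm, at mid-thickness, 130 mm ahead of pliers_grip. Jaws end at x = 80 mm; open, their inner faces are about 60 mm apart here and spread forward; they are parallel when 38 mm apart.
- pliers_arm (a joint): Hinge angle of the pliers in rad: 0 = open as the spring holds them, 0.38 = jaws 38 mm apart (closed on the snapped lugs; the handles are then about 40 mm over their outsides at pliers_grip).
- rest: Fixed wooden rest: base plate 210 x 150 x 6 mm with two cross bars (12 mm wide in x, 150 mm long in y, tops at z = 25 mm) at x = +45 and -111 mm. Origin on the table. At the start the pliers lie across both bars, pivot nearly above the origin, jaws towards +x; pliers_grip is then between the bars, 32 mm above the table.
- sponge: yellow sponge block, 95 x 55 x 30 mm. Bystander, to be left alone. Origin on its underside.
- knife: wooden modelling knife lying flat, about 160 x 14 x 10 mm, its origin 24 mm off its middle. Bystander, to be left alone. Origin on its underside.
- sanding_block: reddish sanding block, 70 x 45 x 28 mm. Bystander, to be left alone. Origin on its underside.
- vase: white ceramic vase, 105 mm tall, 72 mm wide, fragile. Bystander, to be left alone. Origin on its underside.
- glaze_yellow: glaze jar with yellow cap, 85 mm tall, 44 mm across. Bystander, to be left alone. Origin on its underside.
- glaze_blue: glaze jar with blue cap, 85 mm tall, 44 mm across. Bystander, to be left alone. Origin on its underside.
- tile: terracotta test tile, 90 x 90 x 10 mm. Bystander, to be left alone. Origin on its underside.
Not all that is in view belongs to the job. There is more than one size of the pliers; the one meant has the size given above.

How it is judged:
On the way, in this order (a step that is already met when the one before it is completed fails the run):
1. the pliers are lifted clear of their rest (height (world z) of pliers_grip above 0.07 m), for 0.1 s.
2. the pliers' jaws squeeze both lugs at once and the clasp snaps shut (value of joint mould_half above 0.0085 m and contact force between pliers and lug_fixed above 1 N and contact force between pliers and lug_moving above 1 N), for 0.05 s.
At the end, for the whole second after the job is handed in: Clasp snapped (sliding half past 8.5 of 10 mm); mould flat and within 50 mm of where it stood; pliers released, sprung open, still and flat (0.06 rad) across both bars: underside 20 to 30 mm above the rest's origin, pivot within 70 mm of it sideways (value of joint mould_half above 0.0085 m and angle between mould's own z axis and vertical below 0.05 rad and distance of mould from where it was at the start of the episode below 0.05 m and z of pliers in the frame of rest between 0.02 and 0.03 m and angle between pliers's own z axis and vertical below 0.06 rad and horizontal distance between pliers and rest below 0.07 m and value of joint pliers_arm below 0.05 rad and linear speed of each of pliers, mould below 0.02 m/s); the robot touches nothing.
It fails at once if the fingers touch the mould or its lugs (contact force between the fingers and mould above 1 N).
It fails at once if a bystander is moved more than 30 mm (distance of any of sponge, knife, sanding_block, vase, glaze_yellow, glaze_blue, tile from where it was at the start of the episode above 0.03 m).
It also fails if it takes over 51 s, if anything falls off the work surface, if the arm or the gripper's body presses on something with over 40 N, if the wrist force passes 120 N, or if a joint passes its speed limit or range.

## Working session

There is one attempt and no reset: what is moved stays moved. The work goes in short steps, Python scripts to look and compute and a tool call to move; the robot and the scene stay as the last step left them, time stands still between calls to the robot, and variables do not carry over. Pictures are saved under pics/ and viewed, about 8 in all and at most 12, crops included, and the job is handed in when it is done.

Besides the shell and the picture viewer there is one more tool, called after "Emit:" as name([rows], argument=value, ...), one row to a line, values as JSON. jog_arm: Moves the arm, as the interface text tells. Its arguments: {"type":"object","properties":{"targets":{"type":"array"},"fingers":{"type":"number"}},"required":["targets"]}

```bash
mkdir -p pics; python3 - <<'E'
from plant import manip,cams
import cv2
for n in("top","scene"):
    cv2.imwrite(f"pics/{n}0.png",cams.grab_frame(n)[:,:,::-1])
    c=cams.get_calibration(n);print(n,c)
print(manip.state())
E
```

```text
top {'camera_matrix': array([[496.41592947,   0.        , 279.0630011 ],
       [  0.        , 496.41592947, 208.62915918],
       [  0.        ,   0.        ,   1.        ]]), 'distortion': array([0.05193872, 0.        , 0.        , 0.        , 0.        ]), 'cam_to_world': array([[-0.00303992,  0.97516136, -0.2214748 ,  0.17875744],
       [-0.99999223, -0.00351994, -0.0017727 , -0.0060011 ],
       [-0.00250825,  0.22146769,  0.97516448,  1.51660942],
       [ 0.        ,  0.        ,  0.        ,  1.        ]])}
scene {'camera_matrix': array([[477.72703583,   0.        , 274.40268237],
       [  0.        , 477.72703583, 211.56391784],
       [  0.        ,   0.        ,   1.        ]]), 'distortion': array([0.01566814, 0.        , 0.        , 0.        , 0.        ]), 'cam_to_world': array([[ 0.73697099, -0.44756722,  0.50651491,  1.28304583],
       [ 0.67558274,  0.51156542, -0.53093199, -0.84516428],
       [-0.02148776,  0.7334742 ,  0.67937756,  1.15233199],
       [ 0.        ,  0.        ,  0.        ,  1.        ]])}
{'time': 0.1, 'joint_pos': array([ 1.15801637e+00,  5.33065197e-02,  1.61416180e+00,  1.99146335e-05,
        1.47598527e+00, -1.19022909e-01]), 'joint_vel': array([ 0.00101047, -0.00069476, -0.00269695,  0.00035857, -0.0013387 ,
        0.00071115]), 'joint_efforts': array([ 1.24311155e-04, -3.94902384e+01, -3.71363533e+01, -1.30043154e-04,
        3.88435597e-03, -2.21786468e-05]), 'tool_pos': array([0.1807503 , 0.5977068 , 0.23017318]), 'tool_rot': array([-2.54071105e-04,  1.46351862e-01,  9.89232160e-01, -8.95163634e-04]), 'contact_force': array([-0.41976722,  0.17800039, -0.60152806]), 'ft_torque': array([-0.02976091,  0.03642484,  0.0043297 ]), 'gripper_width': 1.0031302641582336}
```

View pics/top0.png

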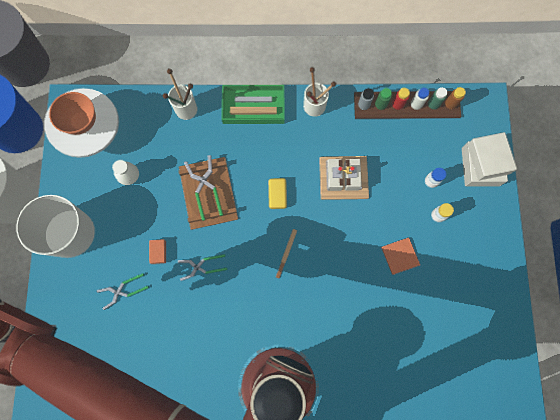

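View pics/scene0.png

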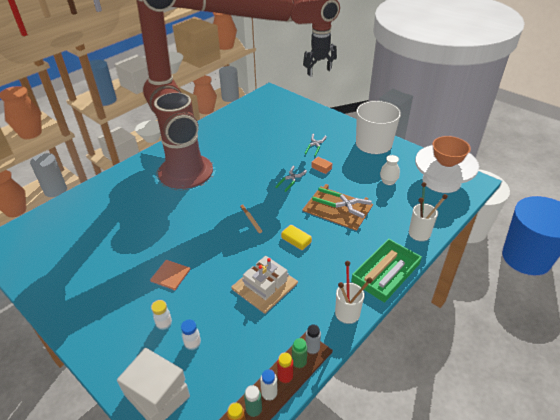

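The top view shows the pliers on the rest at about (208,188), jaws up and handles down. The mould is at (344,175), and two smaller pliers lie off at (200,268) and (123,290). I'll enlarge the rest and mould.

```bash
cat > h.py <<'E'
import numpy as np,cv2
from plant import manip,cams
def p2w(n,uv,z,c=None):
    c=c or cams.get_calibration(n)
    q=cv2.undistortPoints(np.array([[uv]],float),c["camera_matrix"],c["distortion"])[0,0]
    T=c["cam_to_world"];d=T[:3,:3]@np.array([q[0],-q[1],-1]);o=T[:3,3]
    return o+d*(z-o[2])/d[2]
def w2p(n,P,c=None):
    c=c or cams.get_calibration(n);T=c["cam_to_world"]
    X=(np.atleast_2d(P)-T[:3,3])@T[:3,:3]*[1,-1,-1]
    return cv2.projectPoints(X,np.zeros(3),np.zeros(3),c["camera_matrix"],c["distortion"])[0][:,0]
E
python3 - <<'E'
import cv2,numpy as np
im=cv2.imread("pics/top0.png")
a=cv2.resize(im[145:235,170:250],None,fx=5,fy=5,interpolation=3)
b=cv2.resize(im[145:205,310:375],None,fx=6,fy=6,interpolation=3)
o=np.zeros((450,800,3),np.uint8);o[:450,:400]=a;o[:360,405:795]=b
cv2.imwrite("pics/crop.png",o)
E
```

```text
(no output)
```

View pics/crop.png

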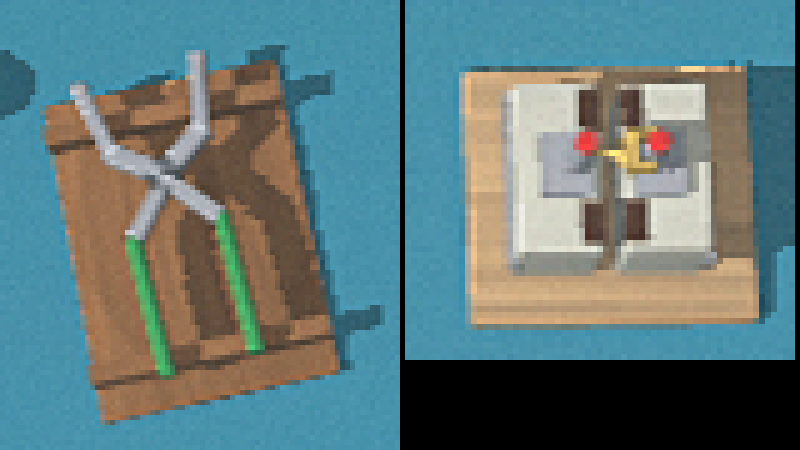

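The crop gives pliers handle ends at crop (166,375) and (259,350), pivot (164,178) and jaw tips (78,90) and (196,55). The red lug caps are at (588,142) and (660,142), and the board corners are also clear. Next I'll convert these to world positions.

```bash
python3 - <<'E'
from h import *
np.set_printoptions(precision=4,suppress=True)
A=lambda p:(p[0]/5+170-.4,p[1]/5+145-.4); B=lambda p:((p[0]-405)/6+310-.4,p[1]/6+145-.4)
P={k:p2w("top",A(v),.039) for k,v in dict(he1=(166,375),he2=(259,350),hs1=(137,238),hs2=(223,215),piv=(164,178),jt1=(78,90),jt2=(196,55)).items()}
for k,v in P.items():print(k,v)
e=(P['he1']+P['he2'])/2;s=(P['hs1']+P['hs2'])/2
d=s-e;print("len",np.linalg.norm(d),"yaw",np.degrees(np.arctan2(d[1],d[0])),"mid",(e+s)/2,"wid",np.linalg.norm(P['hs1']-P['hs2']))
j=(P['jt1']+P['jt2'])/2-e; print("yaw2",np.degrees(np.arctan2(j[1],j[0])),np.linalg.norm(j))
u=d/np.linalg.norm(d);print("grip from end",e+u*.054, "from piv",P['piv']-u*.07)
R=[p2w("top",A(v),.025) for v in ((45,107),(278,62),(340,370),(105,422))]
print("rest",np.mean(R,0),*R)
c=[p2w("top",B(v),.104) for v in((588,142),(660,142))]
print("caps",c,np.linalg.norm(c[0]-c[1]))
b=[p2w("top",B(v),.012) for v in((462,72),(748,68),(758,320),(470,323))]
print("board",np.mean(b,0),b)
E
```

```text
he1 [0.481  0.2282 0.039 ]
he2 [0.4963 0.1722 0.039 ]
hs1 [0.567  0.2486 0.039 ]
hs2 [0.5815 0.1963 0.039 ]
piv [0.6053 0.2333 0.039 ]
jt1 [0.6623 0.2884 0.039 ]
jt2 [0.685  0.2157 0.039 ]
len 0.08840077174360957 yaw 14.576355755126851 mid [0.5315 0.2113 0.039 ] wid 0.05434442786087554
yaw2 15.65021204828222 0.1920930686456534
grip from end [0.541  0.2138 0.039 ] from piv [0.5375 0.2156 0.039 ]
rest [0.5706 0.217  0.025 ] [0.6558 0.3114 0.025 ] [0.6851 0.166  0.025 ] [0.4866 0.124  0.025 ] [0.4548 0.2666 0.025 ]
caps [array([ 0.6218, -0.185 ,  0.104 ]), array([ 0.6216, -0.2205,  0.104 ])] 0.03553558978630449
board [ 0.6218 -0.207   0.012 ] [array([ 0.6897, -0.1311,  0.012 ]), array([ 0.6911, -0.2824,  0.012 ]), array([ 0.5537, -0.2819,  0.012 ]), array([ 0.5526, -0.1325,  0.012 ])]
```

```bash
cat >> h.py <<'E'
from scipy.spatial.transform import Rotation as Ro
def go(x,y,z,yaw):
    """shift (tool axes) and turn bringing the TCP to x,y,z with the tool -x axis along yaw (deg)"""
    s=manip.state();R=Ro.from_quat(np.roll(s["tool_rot"],-1)).as_matrix()
    cur=np.degrees(np.arctan2(-R[1,0],-R[0,0]));t=-(yaw-cur+180)%360-180 if 0 else -((yaw-cur+180)%360-180)
    print("shift",np.round(R.T@(np.array([x,y,z])-s["tool_pos"]),4),"turn",round(t,2),"| cur",s["tool_pos"].round(4),"yaw",round(cur,2),"t",round(s["time"],2),"w",round(s["gripper_width"],3),"F",s["contact_force"].round(1))
E
sed -i 's/t=-(yaw-cur+180)%360-180 if 0 else /t=/' h.py
python3 -c "
from h import *
go(.539,.2145,.16,14.5)"
```

```text
shift [-0.4539 -0.2629  0.0705] turn -31.33 | cur [0.1808 0.5977 0.2302] yaw -16.83 t 0.1 w 1.003 F [-0.4  0.2 -0.6]
```

Emit:
jog_arm([
  [-0.454,-0.263,0.0,-31.3],
  [-0.454,-0.263,0.0,-31.3],
  [-0.454,-0.263,0.0,-31.3],
  [-0.454,-0.263,0.0,-31.3],
  [-0.454,-0.263,0.0,-31.3],
], fingers=1.0)

```text
time: 0.52
tool_pos: [0.3181, 0.451, 0.2308]
tool_rot: [-0.0, -0.129, 0.992, -0.0]
contact_force: [0.4, 0.1, 0.2]
gripper_width: 0.997
```

```bash
python3 -c "
from h import *
go(.539,.2145,.16,14.5)"
```

```text
shift [-0.1532 -0.2851  0.0708] turn 0.31 | cur [0.3181 0.451  0.2308] yaw 14.81 t 0.52 w 0.997 F [0.4 0.1 0.2]
```

Emit:
jog_arm([
  [-0.153,-0.285,0.07,0],
  [-0.153,-0.285,0.07,0],
  [-0.153,-0.285,0.07,0],
  [-0.153,-0.285,0.07,0],
  [-0.153,-0.285,0.07,0],
])

```text
time: 0.93
tool_pos: [0.4564, 0.301, 0.1865]
tool_rot: [-0.0, -0.126, 0.992, 0.0]
contact_force: [0.8, 0.3, 0.4]
gripper_width: 0.997
```

```bash
python3 -c "
from h import *
go(.539,.2145,.16,14.5)"
```

```text
shift [-0.0584 -0.1044  0.0265] turn -0.03 | cur [0.4564 0.301  0.1865] yaw 14.47 t 0.93 w 0.997 F [0.8 0.3 0.4]
```

Emit:
jog_arm([
  [-0.058,-0.104,0.026,0],
  [-0.058,-0.104,0.026,0],
  [-0.058,-0.104,0.026,0],
  [-0.058,-0.104,0.026,0],
  [-0.058,-0.104,0.026,0],
])

```text
time: 1.35
tool_pos: [0.5382, 0.2148, 0.1598]
tool_rot: [-0.001, -0.124, 0.992, -0.0]
contact_force: [0.5, 0.2, 0.4]
gripper_width: 1.0
```

```bash
python3 -c "
from h import *
go(.539,.2145,.16,14.5)
c=cams.get_calibration('wrist')
im=cams.grab_frame('wrist')[:,:,::-1].copy()
print(c)
cv2.imwrite('pics/w1.png',im)"
```

```text
shift [-0.0007 -0.0005 -0.0002] turn -0.24 | cur [0.5382 0.2148 0.1598] yaw 14.26 t 1.35 w 1.0 F [0.5 0.2 0.4]
{'camera_matrix': array([[345.48851938,   0.        , 275.59461691],
       [  0.        , 345.48851938, 209.11216993],
       [  0.        ,   0.        ,   1.        ]]), 'distortion': array([-0.00407814,  0.        ,  0.        ,  0.        ,  0.        ]), 'cam_to_world': array([[-2.46978608e-01, -9.36579933e-01, -2.48635470e-01,
         4.75743324e-01],
       [ 9.69020690e-01, -2.38891836e-01, -6.26864722e-02,
         1.99791583e-01],
       [-6.86092050e-04, -2.56415132e-01,  9.66566505e-01,
         3.02885253e-01],
       [ 0.00000000e+00,  0.00000000e+00,  0.00000000e+00,
         1.00000000e+00]])}
```

View pics/w1.png

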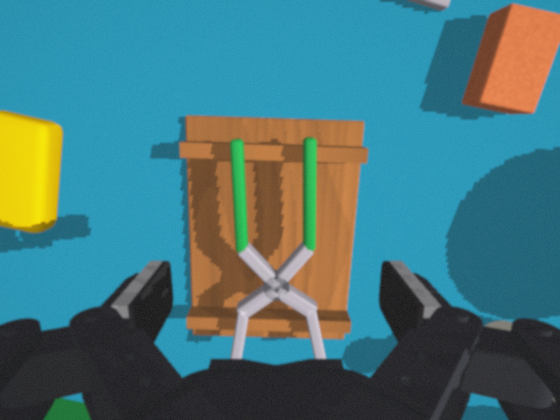

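The wrist view has handle ends at (237,140) and (310,138), handle fronts at (242,249) and (311,247), and the pivot at (277,287). The pliers are symmetric between the open fingers.

```bash
python3 -c "
from h import *
P=[p2w('wrist',q,.039) for q in((237,140),(310,138),(242,249),(311,247),(277,287))]
e=(P[0]+P[1])/2;s=(P[2]+P[3])/2
for a in P:print(a.round(4))
d=s-e;u=d/np.linalg.norm(d);print(np.linalg.norm(d),np.degrees(np.arctan2(d[1],d[0])));d2=P[4]-e
print(np.degrees(np.arctan2(d2[1],d2[0])),np.linalg.norm(d2),'grip',e+.054*u,P[4]-.07*u)
b=(p2w('wrist',(181,150),.025),p2w('wrist',(368,155),.025),p2w('wrist',(187,325),.025),p2w('wrist',(350,326),.025));print(b)
go(.539,.2145,.01,15)
"
```

```text
[0.4985 0.1767 0.039 ]
[0.4834 0.2295 0.039 ]
[0.5829 0.2    0.039 ]
[0.5672 0.2541 0.039 ]
[0.6089 0.2362 0.039 ]
0.0874216406289013 15.925295790797195
15.710900532045056 0.12249030847937732 grip [0.54289202 0.21789624 0.039     ] [0.5415652  0.21704102 0.039     ]
(array([0.51850753, 0.13385437, 0.025     ]), array([0.48513896, 0.27962311, 0.025     ]), array([0.67367636, 0.1678248 , 0.025     ]), array([0.63744269, 0.31280955, 0.025     ]))
shift [-0.0012 -0.0018  0.1505] turn -0.63 | cur [0.5377 0.216  0.1605] yaw 14.37 t 1.4 w 0.997 F [-0.6  0.6 -0.2]
```

Emit:
jog_arm([
  [-0.0035,0.0,0.04,-1.1],
  [-0.0035,0.0,0.08,-1.1],
  [-0.0035,0.0,0.115,-1.1],
  [-0.0035,0.0,0.14,-1.1],
  [-0.0035,0.0,0.15,-1.1],
])

```text
time: 1.82
tool_pos: [0.5369, 0.2179, 0.0067]
tool_rot: [-0.004, -0.136, 0.991, -0.0]
contact_force: [-0.6, -1.0, -0.3]
gripper_width: 1.001
```

```bash
python3 -c "
from h import *
go(.541,.2165,.01,15.5)"
```

```text
shift [-0.0035 -0.0025 -0.0033] turn 0.19 | cur [0.5369 0.2179 0.0067] yaw 15.69 t 1.82 w 1.001 F [-0.6 -1.  -0.3]
```

Emit:
jog_arm([
  [-0.003,-0.0025,-0.001,0],
  [-0.003,-0.0025,-0.001,0],
  [-0.003,-0.0025,-0.001,0],
  [-0.003,-0.0025,-0.001,0],
  [-0.003,-0.0025,-0.001,0],
], fingers=0.76)

```text
time: 2.23
tool_pos: [0.5459, 0.2163, 0.0141]
tool_rot: [0.001, -0.136, 0.991, 0.0]
contact_force: [0.4, 0.4, -2.1]
gripper_width: 0.76
```

```bash
python3 -c "
from h import *
go(.541,.2165,.11,15.5)
cv2.imwrite('pics/w2.png',cams.grab_frame('wrist')[:,:,::-1])"
```

```text
shift [ 0.0044  0.0015 -0.0959] turn 0.08 | cur [0.5459 0.2163 0.0141] yaw 15.58 t 2.23 w 0.76 F [ 0.4  0.4 -2.1]
```

View pics/w2.png

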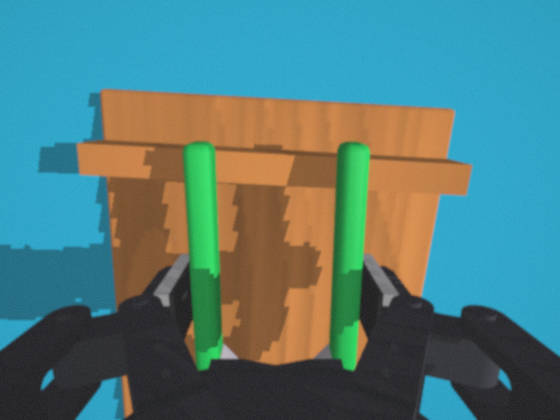

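The fingers sit on both green handles, at about (190,290) and (375,285), between the bars. Lifting now.

Emit:
jog_arm([
  [0,0,0,0],
  [0,0,-0.01,0],
  [0,0,-0.03,0],
  [0,0,-0.06,0],
  [0,0,-0.09,0],
], fingers=0.75)

```text
time: 2.7
tool_pos: [0.5437, 0.2155, 0.1027]
tool_rot: [-0.001, -0.135, 0.991, -0.0]
contact_force: [1.0, -0.1, -1.5]
gripper_width: 0.752
```

```bash
python3 -c "
from h import *
go(.541,.2165,.2,15.5)
cv2.imwrite('pics/w3.png',np.hstack([cams.grab_frame('wrist')[:,:,::-1],cams.grab_frame('scene')[100:300,200:400,::-1].repeat(2,0).repeat(2,1)[:420].copy() if 0 else cv2.resize(cams.grab_frame('scene')[100:310,240:360,::-1],(240,420))]))"
```

```text
shift [ 0.0026  0.0017 -0.0973] turn 0.06 | cur [0.5437 0.2155 0.1027] yaw 15.56 t 2.7 w 0.752 F [ 1.  -0.1 -1.5]
```

View pics/w3.png

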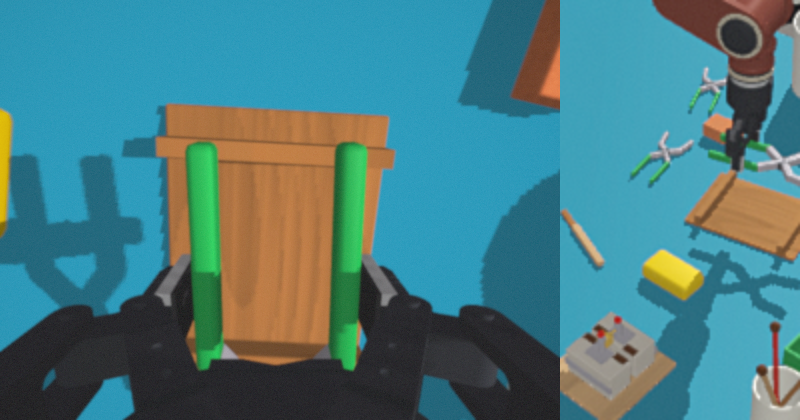

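The pliers hang level and open, free of the rest, and the handle ends keep the same pixels as before the lift, so there is no slip. Next I'll raise them and carry them across.

```bash
python3 -c "
from h import *
s=manip.state();R=Ro.from_quat(np.roll(s['tool_rot'],-1)).as_matrix()
e=np.mean([p2w('wrist',q,s['tool_pos'][2]+.026) for q in((201,147),(350,147))],0)
print('handle end in tool',R.T@(e-s['tool_pos']))
go(.492,-.203,.16,0)"
```

```text
handle end in tool [ 0.05476473  0.0007402  -0.02668055]
shift [ 0.1671 -0.3893 -0.0522] turn 15.56 | cur [0.5491 0.217  0.1098] yaw 15.56 t 2.8 w 0.754 F [ 1.5  1.2 -1. ]
```

Emit:
jog_arm([
  [0.0,0.03,-0.02,4],
  [0.01,0.06,-0.05,8],
  [0.02,0.09,-0.07,12],
  [0.03,0.12,-0.07,15],
  [0.04,0.15,-0.07,15.5],
])

```text
time: 3.22
tool_pos: [0.466, 0.3511, 0.1746]
tool_rot: [0.002, 0.001, 1.0, 0.001]
contact_force: [0.3, 0.6, -4.0]
gripper_width: 0.75
```

```bash
python3 -c "
from h import *
go(.492,-.203,.16,0)"
```

```text
shift [-0.0267 -0.5541  0.0136] turn -0.07 | cur [0.466  0.3511 0.1746] yaw -0.07 t 3.22 w 0.75 F [ 0.3  0.6 -4. ]
```

I sent the y shift with the wrong sign, so the arm went left at 0.17 m height, clear of everything. Going back the right way now.

Emit:
jog_arm([
  [-0.005,-0.02,0,0],
  [-0.01,-0.055,0,0],
  [-0.015,-0.095,0,0],
  [-0.02,-0.135,0,0],
  [-0.026,-0.175,0,0],
])

```text
time: 3.63
tool_pos: [0.4914, 0.1733, 0.1718]
tool_rot: [-0.0, -0.001, 1.0, -0.0]
contact_force: [0.7, 0.2, -2.3]
gripper_width: 0.752
```

Emit:
jog_arm([
  [0,-0.04,0,0],
  [0,-0.08,0,0],
  [0,-0.12,0,0],
  [0,-0.16,0,0],
  [0,-0.2,0,0],
])

```text
time: 4.05
tool_pos: [0.4916, -0.0271, 0.172]
tool_rot: [-0.0, -0.001, 1.0, 0.0]
contact_force: [0.7, -0.9, -1.6]
gripper_width: 0.751
```

Emit:
jog_arm([
  [0,-0.04,0,0],
  [0,-0.08,0,0],
  [0,-0.115,0,0],
  [0,-0.14,0,0],
  [0,-0.155,0,0],
])

```text
time: 4.47
tool_pos: [0.4918, -0.1831, 0.1719]
tool_rot: [-0.0, 0.001, 1.0, -0.0]
contact_force: [1.0, -0.9, -2.7]
gripper_width: 0.752
```

```bash
python3 -c "
from h import *
go(.492,-.203,.14,0)"
```

```text
shift [-0.0003 -0.0199  0.0319] turn -0.11 | cur [ 0.4918 -0.1831  0.1719] yaw -0.11 t 4.47 w 0.752 F [ 1.  -0.9 -2.7]
```

Emit:
jog_arm([
  [0,-0.01,0.01,0],
  [0,-0.02,0.025,0],
  [0,-0.02,0.04,0],
  [0,-0.02,0.04,0],
  [0,-0.02,0.04,0],
])

```text
time: 4.88
tool_pos: [0.4914, -0.1992, 0.1303]
tool_rot: [-0.002, -0.001, 1.0, 0.001]
contact_force: [-0.1, 0.5, -2.3]
gripper_width: 0.745
```

```bash
python3 -c "
from h import *
go(.492,-.203,.065,0)
t=cams.grab_frame('top')[120:220,300:390,::-1];s=cams.grab_frame('scene')[200:330,210:340,::-1]
o=np.zeros((500,800,3),np.uint8);o[:,:420]=cv2.resize(t,(420,500) if 0 else (420,467),interpolation=3).copy() if 0 else cv2.copyMakeBorder(cv2.resize(t,(420,467),interpolation=3),0,33,0,0,0);o[:375,425:]=cv2.resize(s,(375,375),interpolation=3)
cv2.imwrite('pics/m1.png',o)
s=manip.state();print(s['tool_pos'])"
```

```text
shift [-0.0008 -0.0039  0.0653] turn 0.09 | cur [ 0.4914 -0.1992  0.1303] yaw 0.09 t 4.88 w 0.745 F [-0.1  0.5 -2.3]
[ 0.49288658 -0.19987287  0.13261511]
```

View pics/m1.png

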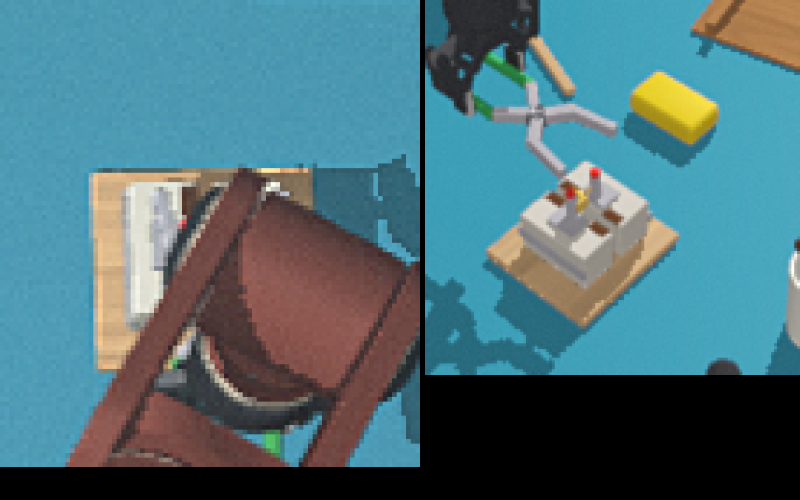

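The scene crop shows the open jaws held level above and behind the lugs: pivot at crop (536,116), jaw tips at (615,130) and (565,172), red caps at (570,193) and (594,173). I'll compare these with the prediction.

```bash
python3 -c "
from h import *
S=lambda p:((p[0]-425)/2.885+210,p[1]/2.885+200)
for n,p,z in(('piv',(536,114),.158),('tipL',(615,130),.154),('tipR',(566,172),.154),('capM',(594,173),.104),('capF',(570,193),.104)):
  print(n,*[p2w('scene',S(p),zz).round(4) for zz in(z-.008,z)])
go(.492,-.203,.065,0)
"
```

```text
piv [ 0.5598 -0.1997  0.15  ] [ 0.5656 -0.2049  0.158 ]
tipL [ 0.6319 -0.1607  0.146 ] [ 0.6371 -0.1661  0.154 ]
tipR [ 0.6338 -0.2333  0.146 ] [ 0.639  -0.2381  0.154 ]
capM [ 0.6239 -0.185   0.096 ] [ 0.6288 -0.19    0.104 ]
capF [ 0.6239 -0.2204  0.096 ] [ 0.6289 -0.2251  0.104 ]
shift [ 0.0009 -0.0031  0.0676] turn 0.11 | cur [ 0.4929 -0.1999  0.1326] yaw 0.11 t 4.98 w 0.752 F [ 0.   0.6 -1.5]
```

Emit:
jog_arm([
  [-0.001,-0.0045,0.0,0],
  [-0.002,-0.0045,0.01,0],
  [-0.002,-0.0045,0.02,0],
  [-0.002,-0.0045,0.03,0],
  [-0.002,-0.0045,0.035,0],
])

```text
time: 5.4
tool_pos: [0.4935, -0.2041, 0.0947]
tool_rot: [-0.002, -0.001, 1.0, 0.001]
contact_force: [0.8, 0.4, -2.5]
gripper_width: 0.75
```

Emit:
jog_arm([
  [0,0,0.005,0],
  [0,0,0.012,0],
  [0,0,0.02,0],
  [0,0,0.028,0],
  [0,0,0.032,0],
])

```text
time: 5.82
tool_pos: [0.494, -0.2045, 0.0637]
tool_rot: [-0.001, -0.001, 1.0, 0.0]
contact_force: [-0.3, -0.3, -2.4]
gripper_width: 0.753
```

```bash
python3 -c "
from h import *
go(.494,-.204,.065,0)
s=cams.grab_frame('scene')[200:310,210:340,::-1]
cv2.imwrite('pics/m2.png',cv2.resize(s,(650,550),interpolation=3))
go(.494,-.204,.065,0)"
```

```text
shift [ 0.      0.0005 -0.0013] turn 0.07 | cur [ 0.494  -0.2045  0.0637] yaw 0.07 t 5.82 w 0.753 F [-0.3 -0.3 -2.4]
shift [-0.0004  0.0003 -0.0018] turn 0.07 | cur [ 0.4936 -0.2043  0.0632] yaw 0.07 t 5.87 w 0.748 F [ 0.1  1.  -1.5]
```

View pics/m2.png

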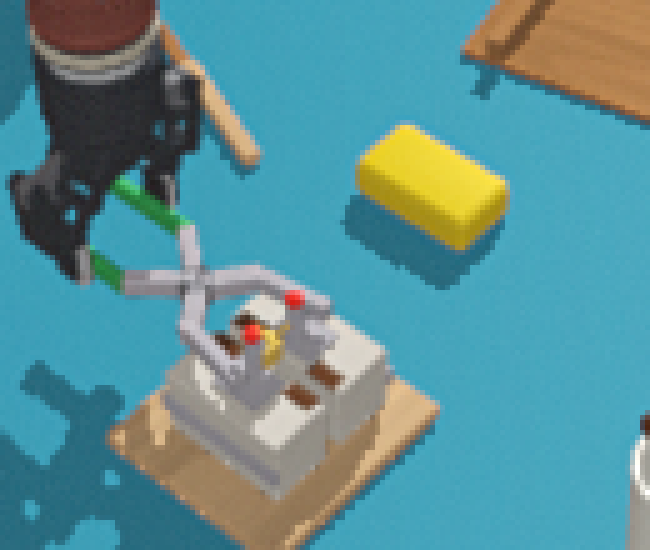

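Both lugs stand between the open jaws, with the red caps at (252,334) and (295,300) inside the steel arms. There is no contact force, so I'll start squeezing in steps.

Emit:
jog_arm([
  [0,0,-0.001,0],
  [0,0,-0.002,0],
  [0,0,-0.003,0],
  [0,0,-0.003,0],
  [0,0,-0.003,0],
], fingers=0.62)

```text
time: 6.28
tool_pos: [0.4949, -0.2047, 0.0687]
tool_rot: [0.0, -0.001, 1.0, 0.0]
contact_force: [0.1, 2.0, -2.5]
gripper_width: 0.625
```

Emit:
jog_arm([
  [0,0,0,0],
  [0,0,-0.001,0],
  [0,0,-0.001,0],
  [0,0,-0.001,0],
  [0,0,-0.001,0],
], fingers=0.54)

```text
time: 6.7
tool_pos: [0.4952, -0.2054, 0.0698]
tool_rot: [0.001, -0.0, 1.0, -0.001]
contact_force: [-0.5, -2.6, -1.3]
gripper_width: 0.544
```

Emit:
jog_arm([
  [0,0,0,0],
  [0,0,-0.001,0],
  [0,0,-0.001,0],
  [0,0,-0.001,0],
  [0,0,-0.001,0],
], fingers=0.48)

```text
time: 7.12
tool_pos: [0.495, -0.2051, 0.0705]
tool_rot: [0.0, -0.001, 1.0, -0.0]
contact_force: [1.4, -1.9, -0.8]
gripper_width: 0.484
```

```bash
python3 -c "
from h import *
go(.494,-.204,.065,0)
s=cams.grab_frame('scene')[200:310,210:340,::-1]
cv2.imwrite('pics/m3.png',cv2.resize(s,(650,550),interpolation=3))
go(.494,-.204,.065,0)"
```

```text
shift [0.001  0.0011 0.0055] turn 0.06 | cur [ 0.495  -0.2051  0.0705] yaw 0.06 t 7.12 w 0.484 F [ 1.4 -1.9 -0.8]
shift [0.0009 0.0011 0.0055] turn 0.05 | cur [ 0.4949 -0.2051  0.0705] yaw 0.05 t 7.17 w 0.482 F [ 0.5 -3.3 -2.1]
```

View pics/m3.png

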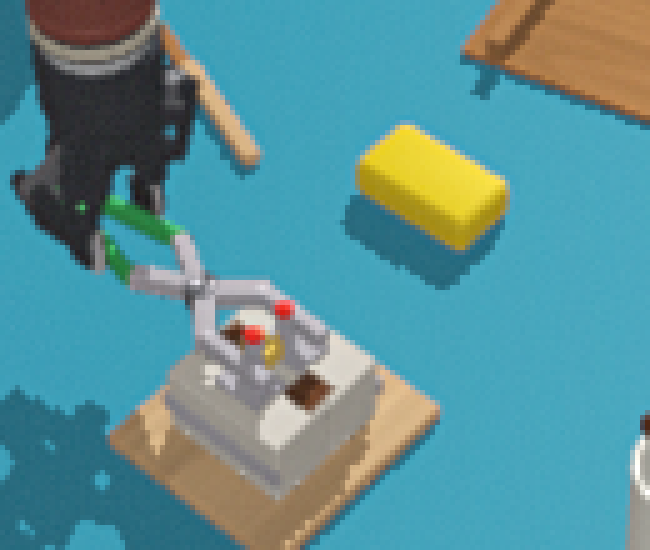

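The halves look shut: the parting gap is gone and the caps are nearer, at (254,335) and (285,310). I'll squeeze a little more so both jaws bear firmly on the lugs.

Emit:
jog_arm([
  [0,0,0,0],
  [0,0,0,0],
  [0,0,0,0],
  [0,0,0,0],
  [0,0,0,0],
], fingers=0.45)

```text
time: 7.58
tool_pos: [0.4947, -0.205, 0.0703]
tool_rot: [0.0, -0.0, 1.0, -0.0]
contact_force: [1.2, -3.9, -1.4]
gripper_width: 0.461
```

Emit:
jog_arm([
  [0,0,0,0],
  [0,0,0,0],
  [0,0,0,0],
  [0,0,0,0],
], fingers=0.42)

```text
time: 7.92
tool_pos: [0.4944, -0.2049, 0.0702]
tool_rot: [-0.0, -0.001, 1.0, 0.0]
contact_force: [-2.4, -3.7, -1.5]
gripper_width: 0.43
```

Emit:
jog_arm([
  [0,0,0,0],
  [0,0,0,0],
  [0,0,0,0],
  [0,0,0,0],
], fingers=0.39)

```text
time: 8.25
tool_pos: [0.4944, -0.2048, 0.0701]
tool_rot: [-0.0, -0.001, 1.0, 0.0]
contact_force: [-1.9, -4.5, -1.7]
gripper_width: 0.433
```

```bash
python3 -c "
from h import *
a=cams.grab_frame('wrist')[:,:,::-1]
s=cams.grab_frame('scene')[215:305,230:310,::-1]
o=np.zeros((420,800,3),np.uint8);o[:,:420]=a[:,70:490];o[:420,425:798]=cv2.resize(s,(373,420),interpolation=3)
cv2.imwrite('pics/m4.png',o)
go(.494,-.204,.065,0)"
```

```text
shift [0.0004 0.0008 0.0052] turn 0.07 | cur [ 0.4945 -0.2048  0.0702] yaw 0.07 t 8.35 w 0.431 F [-1.8 -4.3 -2.3]
```

View pics/m4.png

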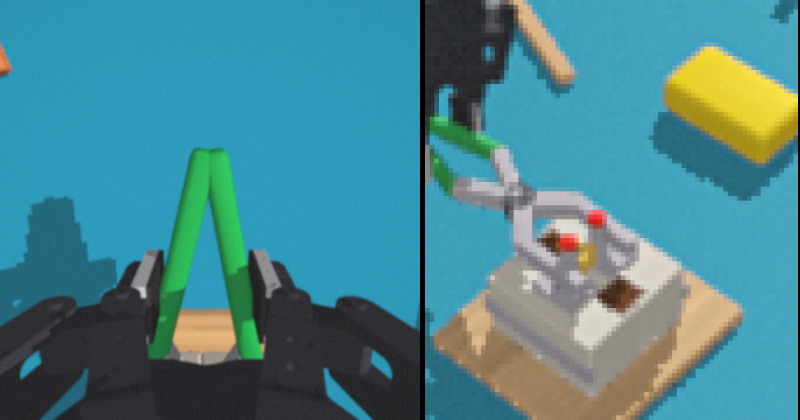

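The fingers have stalled at 0.43 with the handles meeting at the back, so the jaws are fully closed on the snapped lugs. I'll let the pliers spring open.

Emit:
jog_arm([
  [0,0,0.001,0],
  [0,0,0.002,0],
  [0,0,0.002,0],
  [0,0,0.002,0],
  [0,0,0.002,0],
], fingers=0.58)

```text
time: 8.77
tool_pos: [0.4947, -0.2044, 0.0681]
tool_rot: [-0.0, -0.001, 1.0, 0.0]
contact_force: [-0.1, -0.7, -1.6]
gripper_width: 0.58
```

Emit:
jog_arm([
  [0,0,0.001,0],
  [0,0,0.002,0],
  [0,0,0.002,0],
  [0,0,0.002,0],
  [0,0,0.002,0],
], fingers=0.745)

```text
time: 9.18
tool_pos: [0.4946, -0.2049, 0.0663]
tool_rot: [-0.0, -0.001, 1.0, 0.0]
contact_force: [-0.1, -1.0, -2.4]
gripper_width: 0.744
```

```bash
python3 -c "
from h import *
a=cams.grab_frame('wrist')[:,:,::-1]
s=cams.grab_frame('scene')[215:305,230:310,::-1]
o=np.zeros((420,800,3),np.uint8);o[:,:420]=a[:,70:490];o[:420,425:798]=cv2.resize(s,(373,420),interpolation=3)
cv2.imwrite('pics/m5.png',o)
go(.494,-.204,.165,0)"
```

```text
shift [ 0.0007  0.0009 -0.0987] turn 0.06 | cur [ 0.4947 -0.2049  0.0663] yaw 0.06 t 9.28 w 0.745 F [ 1.2 -0.5 -2.2]
```

View pics/m5.png

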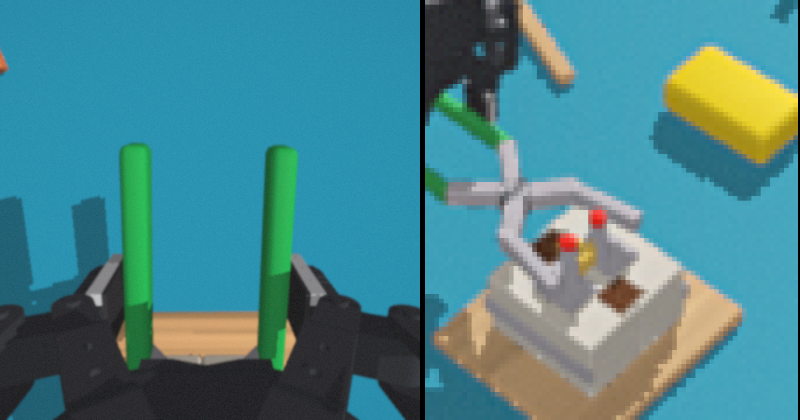

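The clasp stays shut with the jaws open again, caps at (568,242) and (598,218), and the handles are parallel in the grip. Lifting straight up.

Emit:
jog_arm([
  [0,0.0005,-0.005,0],
  [0,0.0005,-0.015,0],
  [0,0.0005,-0.03,0],
  [0,0.0005,-0.05,0],
  [0,0.0005,-0.075,0],
])

```text
time: 9.7
tool_pos: [0.4938, -0.2039, 0.1416]
tool_rot: [-0.001, -0.001, 1.0, 0.001]
contact_force: [1.5, -0.2, -2.5]
gripper_width: 0.751
```

Emit:
jog_arm([
  [0,0.02,-0.015,0],
  [0,0.05,-0.03,0],
  [0,0.085,-0.03,0],
  [0,0.125,-0.03,0],
  [0,0.165,-0.03,0],
])

```text
time: 10.12
tool_pos: [0.4948, -0.0382, 0.1733]
tool_rot: [0.001, 0.0, 1.0, -0.0]
contact_force: [1.1, 0.6, -1.8]
gripper_width: 0.745
```

Emit:
jog_arm([
  [0,0.04,0,0],
  [0,0.08,0,0],
  [0,0.12,0,-3],
  [0,0.155,0,-7],
  [0,0.185,0,-10],
])

```text
time: 10.53
tool_pos: [0.4941, 0.1482, 0.1727]
tool_rot: [0.001, -0.09, 0.996, 0.0]
contact_force: [1.2, -0.6, -1.4]
gripper_width: 0.743
```

```bash
python3 -c "
from h import *
go(.5415,.217,.07,15.6)
s=manip.state();R=Ro.from_quat(np.roll(s['tool_rot'],-1)).as_matrix()
c=cams.get_calibration('wrist')
a=cams.grab_frame('wrist')[:,:,::-1];g=cv2.inRange(cv2.cvtColor(a,cv2.COLOR_BGR2HSV),(45,120,60),(75,255,255))
n,l,st,ce=cv2.connectedComponentsWithStats(g);print([x.tolist() for x in st[1:] if x[4]>500])
for r in(155,180,220,260,320):
  x=np.where(g[r])[0];print(r,x[x<280].mean(),x[x>280].mean())
"
```

```text
shift [-0.0588  0.0592  0.1029] turn -5.28 | cur [0.4941 0.1482 0.1727] yaw 10.32 t 10.53 w 0.743 F [ 1.2 -0.6 -1.4]
[[321, 0, 84, 11, 827], [320, 55, 80, 10, 650], [190, 144, 33, 227, 6136], [328, 147, 39, 224, 6215]]
155 205.0 351.5
180 206.0 351.0
220 207.0 348.5
260 207.0 346.5
320 208.5 342.0
```

Emit:
jog_arm([
  [-0.02,0.02,0.01,-2],
  [-0.04,0.04,0.03,-4],
  [-0.059,0.059,0.06,-5.3],
  [-0.059,0.059,0.09,-5.3],
  [-0.059,0.059,0.1,-5.3],
])

```text
time: 11.0
tool_pos: [0.5397, 0.2143, 0.0673]
tool_rot: [-0.003, -0.134, 0.991, -0.0]
contact_force: [-1.4, -0.6, -2.6]
gripper_width: 0.744
```

```bash
python3 -c "
from h import *
go(.5415,.217,.014,15.6)"
```

```text
shift [-0.0028  0.0021  0.0533] turn -0.14 | cur [0.5397 0.2143 0.0673] yaw 15.46 t 11.0 w 0.744 F [-1.4 -0.6 -2.6]
```

Emit:
jog_arm([
  [-0.002,0.001,0.01,0],
  [-0.002,0.001,0.022,0],
  [-0.002,0.001,0.032,0],
  [-0.002,0.001,0.04,0],
  [-0.002,0.001,0.045,0],
])

```text
time: 11.42
tool_pos: [0.5437, 0.2152, 0.0261]
tool_rot: [0.0, -0.133, 0.991, 0.0]
contact_force: [-0.3, 0.3, -1.8]
gripper_width: 0.742
```

Emit:
jog_arm([
  [0,0,0.002,0],
  [0,0,0.004,0],
  [0,0,0.006,0],
  [0,0,0.006,0],
  [0,0,0.006,0],
])

```text
time: 11.83
tool_pos: [0.544, 0.2156, 0.0207]
tool_rot: [0.0, -0.134, 0.991, 0.0]
contact_force: [-0.2, 0.3, -1.8]
gripper_width: 0.743
```

Emit:
jog_arm([
  [0,0,0.002,0],
  [0,0,0.004,0],
  [0,0,0.005,0],
  [0,0,0.005,0],
])

```text
time: 12.17
tool_pos: [0.5434, 0.2155, 0.0149]
tool_rot: [-0.0, -0.134, 0.991, -0.0]
contact_force: [-0.1, 0.0, -1.6]
gripper_width: 0.747
```

Emit:
jog_arm([
  [0,0,0.001,0],
  [0,0,0.002,0],
  [0,0,0.002,0],
  [0,0,0.002,0],
])

```text
time: 12.5
tool_pos: [0.544, 0.2156, 0.0138]
tool_rot: [0.0, -0.134, 0.991, -0.0]
contact_force: [-2.2, -1.5, 1.4]
gripper_width: 0.746
```

Fz has risen from -1.8 to +1.4 N at TCP height 0.0138 m, the same height as at the grasp, so the pliers are on the bars. Releasing.

Emit:
jog_arm([
  [0,0,-0.0005,0],
  [0,0,-0.0005,0],
  [0,0,-0.0005,0],
  [0,0,-0.0005,0],
  [0,0,-0.0005,0],
], fingers=1.0)

```text
time: 12.92
tool_pos: [0.5438, 0.2156, 0.0138]
tool_rot: [0.0, -0.134, 0.991, 0.0]
contact_force: [-0.4, 0.0, -0.1]
gripper_width: 0.998
```

Emit:
jog_arm([
  [0,0,-0.01,0],
  [0,0,-0.03,0],
  [0,0,-0.06,0],
  [0,0,-0.1,0],
  [0,0,-0.14,0],
])

```text
time: 13.33
tool_pos: [0.5428, 0.2153, 0.1549]
tool_rot: [-0.001, -0.134, 0.991, -0.0]
contact_force: [1.1, 0.8, -0.3]
gripper_width: 1.001
```

Emit:
jog_arm([
  [0.04,0,-0.01,0],
  [0.08,0,-0.03,0],
  [0.12,0,-0.04,0],
  [0.15,0,-0.04,0],
  [0.15,0,-0.04,0],
])

```text
time: 13.75
tool_pos: [0.395, 0.1751, 0.1945]
tool_rot: [0.0, -0.134, 0.991, 0.0]
contact_force: [0.3, -0.7, -0.9]
gripper_width: 1.002
```

```bash
python3 -c "
from h import *
go(.5415,.217,.17,15.6)
t=cams.grab_frame('top')[:,:,::-1];s=cams.grab_frame('scene')[:,:,::-1]
o=np.zeros((600,800,3),np.uint8)
o[:360,:320]=cv2.resize(t[145:235,170:250],None,fx=4,fy=4,interpolation=3)
o[:360,325:715]=cv2.resize(t[145:205,310:375],None,fx=6,fy=6,interpolation=3)
o[365:600,:390]=cv2.resize(s[180:240,295:395],(390,235),interpolation=3)
o[365:600,400:635]=cv2.resize(s[240:310,230:300],(235,235),interpolation=3)
cv2.imwrite('pics/end.png',o);print(manip.state()['gripper_width'])"
```

```text
shift [-0.1523  0.0015  0.0246] turn -0.2 | cur [0.395  0.1751 0.1945] yaw 15.4 t 13.75 w 1.002 F [ 0.3 -0.7 -0.9]
1.0012097092839083
```

View pics/end.png

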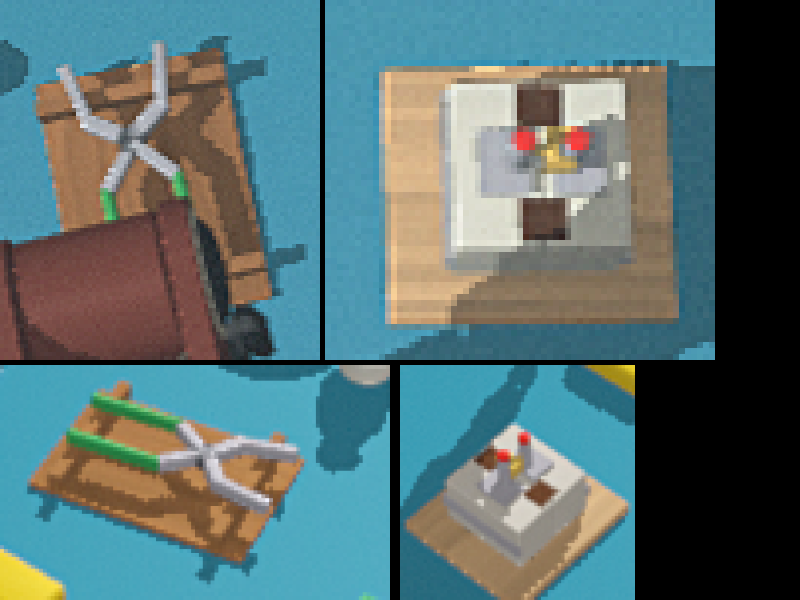

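The pliers lie open and flat across both bars, with the pivot at crop (128,138). The mould is shut, with caps at (525,141) and (579,141): 54 px apart, or 27 mm, against 26 mm for snapped. Its board has moved only slightly, if at all. Handing in.

```bash
python3 -c "
from h import *
print(manip.job_done())"
```

```text
the job is handed in; nothing more can be done
None
```

The clasp is snapped shut and the pliers are back on their rest, released. I handed the job in at about 14 s of robot time. `job_done` reports no verdict, so whether it passed is not confirmed.

**What I did:** I took the pliers across both handles and lifted them clear. I lowered the open jaws over the lugs from above and squeezed in steps until the fingers stalled at 0.43. Then I let the pliers spring open and laid them back on the bars.

**Last checks:**
- **Clasp:** the lug caps are about 27 mm apart in the top picture, against 26 mm when snapped and 36 mm when open. It stayed shut after the jaws opened.
- **Mould:** the board appears within a few millimetres of where it started, by eye from the picture.
- **Pliers:** they lie open and flat across both bars, and their height at release matched the height at the grasp.
- **Robot:** the arm stands clear with no contact force.

**What went wrong or was not measured:**
- One carrying move went left instead of right because I gave the wrong sign. It stayed at about 0.17 m, clear of everything, and I corrected it.
- The fingers stalled at about 36.5 mm by a linear reading of the opening, less than the 40 mm expected at the handles.
- I could not measure the forces on each lug directly. I judged them from the stalled fingers and the pictures.
- I did not measure the bystanders again at the end.

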